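Hang, stand and light the second bottle

TASK

Grip the larger of the two lying bottles firmly by its cap and lift it clear of the desk still roughly level, then ease the grip in the air so that it swings down to hang cap-up between the fingers, and tighten again. Set it down gently, upright and wholly on the free rubber pad with a broad side square to the back panel, and let go. Then move the changeover lever from the left to upright (off), leave it still there for a full second, and move it fully to the right; do not disturb the other bottles or the stamp.

Things in the scene. Friction and masses are not known exactly. Their poses are not given: they have to be found in the camera images.
- flask: Larger flat amber bottle lying on a broad side, 160 mm long: body 110 x 70 x 46 mm thick, shoulder 15 mm (46 wide), round neck 25 mm (22 across), white cap 32 mm across, only 10 mm long, at the end. 0.24 to 0.32 kg, centre of mass 90 to 95 mm from the cap. Origin: mid-length on the side it lies on. Own x from base to cap, y across the width, z out of the upper broad side.
- flask_cap (a point): Centre of the larger bottle's cap, on the centre line, 23 mm above the desk as it lies, 155 mm from the base: grip here, across the bottle. 80 N or more carries it level; it turns about the line between the fingers by its own weight once the grip falls to about 30 to 60 N and hangs nearly plumb at 8 to 15 N without dropping (ease by tenths of a mm). Axes as flask.
- flask_base (a point): Centre of the larger bottle's base (70 x 46 mm face it stands on), on its centre line. Axes as flask.
- viewer: Fixed two-bay viewing stand: grey base plate 120 mm deep (x), 290 mm wide (y), 15 mm high, two 2 mm black rubber pads side by side, and along its far edge a back panel whose near face is 44 mm beyond the origin, top 110 mm above the desk. Origin: centre of the underside; x points away from the robot into the panel, y left, z up. Left pad holds a bottle, right pad is free.
- free_bay (a point): Centre of the top of the free, right-hand rubber pad (80 mm deep along x, 110 mm wide along y), 17 mm above the desk, 12 mm nearer the robot than the stand's origin and 72 mm to its right. The other pad's centre is 144 mm to the left. Axes as viewer.
- ref_flask: A bottle of the same size as the larger one, already standing cap-up on the left pad; leave it alone. Origin: centre of its base, z up.
- small_flask: The smaller flat bottle of the same make, 123 mm long, 54 mm wide, 36 mm thick, lying on the desk; leave it alone. Origin: mid-length, underside; own x towards its cap.
- stamp: Wooden hand stamp, 60 x 30 mm foot, 72 mm high, standing on the desk; leave it alone. Origin: centre of the underside.
- switch_box: Fixed grey changeover switch box, 80 mm (x) by 110 mm (y) by 45 mm high, with a lever standing out of its top. Origin: centre of the underside; own y to the left, z up, own x roughly away from the robot.
- lever_pivot (a point): Pivot of the changeover lever, on the box's centre, 35 mm above the desk. Axes as switch_box; the lever swings in the box's y-z plane.
- lever_grip (a point): Middle of the lever's black grip, 90 mm from the pivot along the lever. The grip is 18 mm thick along the swing, 26 mm along the box's x and 36 mm long (its end is 108 mm from the pivot); below it the lever is a 14 mm square steel bar.
- changeover (a joint): Lever angle in rad: 0 upright (centre off), positive leaning to the right (the box's -y), negative to the left; stops at -0.6 (left side on) and +0.6 (right side on). Starts at about -0.6 to -0.5. Stiff with friction (about 1.5 N at the grip), no spring and no detent: it stays where it is left.
Mind the look-alikes: they are no part of the job. Leave any green or red look-alike of the flask alone. What is shaped like the switch_box but purple is not meant.

How it is judged:
By the outcome, as a careful person would: the job done as asked, in the order asked, and still so for the second after the job is handed in, with the robot touching nothing.
It also fails if it takes over 61 s, if anything falls off the work surface, if the arm or the gripper's body presses on something with over 40 N, if the wrist force passes 120 N, or if a joint passes its speed limit or range.

ROBOT

A 7-joint arm with a two-finger parallel gripper is mounted at the origin on the work surface. World frame = base frame: x ahead of the robot, y to its left, z up, the work surface at z = 0. Lengths are in mm, angles in rad, forces in N, time in s.
With the tool pointing down it reaches from about 400 to 875 mm from the base axis. Payload 4.4 kg.
Tool frame: the origin (TCP) lies between the finger pads; the fingertips stand 22 mm ahead of it and the grasp point (between the pads) lies 3 mm ahead of it; z points along the fingers, y is the line along which they close (so a half turn about z gives the same grasp; the last joint's range is limited). The gripper opens to 85 mm and grips with 20 to 120 N. Pads are 22 mm wide; open, the fingers measure 114 mm over their backs; the gripper's body (76 mm by 85 mm) begins 54 mm behind the grasp point. The pads swing forward as they close: fully open they stand 13 mm farther back than shut.
Start: joints at [1.114, 0.628, 0.038, 1.517, -0.027, 0.996, -0.02], TCP at [247.631, -600.996, 253.313] pointing down, gripper open.
Joint ranges: [-3.06, 3.06], [-0.37, 2.12], [-1.25, 1.32], [0.18, 2.47], [-1.1, 4.24], [0.23, 1.98], [-2.94, 2.94]. Speed limits (rad/s): [2.57, 2.57, 3.14, 3.14, 3.14, 3.14, 3.14].

INTERFACE

Orientations are given as [roll, pitch, yaw] about the fixed x, y, z axes, in that order (R = Rz(yaw) Ry(pitch) Rx(roll)).
In Python, from cell import ctrl gives the robot as it stands.
- The arm moves only by the tool step_arm, never from a script. Its argument "plan" is a list of rows, each an object of numbers: "dx", "dy", "dz": the shift along the tool's x, y, z scaled (see below); "ax", "ay", "az": the turn, a rotation vector about the tool's x, y, z scaled (see below); "gripper": the opening, from 0 (shut) to 1 (fully open). A call has 1 to 20 rows; each row shifts and turns the commanded pose from where the row before left it, along the tool's axes as they then stand; what a row does not reach is not made up. The controller multiplies each number of a shift by 0.3 m and each number of a turn by 90 degrees. A row lasts 1/8 s, in which the tool goes at most 62.5 mm and 10.7 degrees, less where a joint would pass 70% of its speed; a pose out of reach is approached as far as the arm can. A call with a number of a shift or a turn outside -1 to 1 is refused whole. A call with a gripper value outside its range is refused whole. The fingers move at their own pace and stop on an object; the grip force is fixed at half the most. Time passes only in rows, so rows that do not move let the fingers close. It gives the time, the measured TCP pose, the force, the opening and the grip force at its end, in the units of the state.
- ctrl.read_state(): the state, without advancing time (a new reading comes with each control period).
- ctrl.get_image(name): name is "scene" or "top" or "wrist"; returns a dict with "color" (420x560x3 uint8, red, green, blue), "range_z" (420x560 float32, mm along the optical axis (not along the pixel's ray), 0 where there is no reading), "fx", "fy", "cx", "cy" (pixels), "k1" (the pictures are not rectified: a ray, as slopes to the right and down, at radius r is drawn at 1 + k1 r^2 times it, then the intrinsics apply), "T" (4x4, takes a point from camera to world coordinates); the wrist camera has in their place "T_tool_cam" (4x4, takes a point from camera to tool coordinates, whose origin is the TCP and whose axes are the flange's). Camera axes: x right, y down, z forward; pixel columns grow to the right and rows downward; lengths in mm; the calibration is good to about 2 mm. A picture is of the moment at which its call begins: read the wrist's pose just before it.
- ctrl.finish_job(): hands the job in; it is judged then, once.
The state is a dict: "clock": time; "qpos": joint angles; "qd": joint speeds; "tau": joint torques, N m; "eef_pos": TCP position; "tool_rot": TCP orientation; "force": force on the tool from outside, world axes, zero at the start; "torque": the same for the moment, N m; "width": finger opening in mm; "gripper_force": force on a finger pad.
Only numpy, scipy, OpenCV 4.12 (cv2) and the standard library are available. Lean on these libraries where they do the work, as an engineer would, in place of code of your own. Each camera call takes 0.05 s, during which the arm holds its last target. There are 200 camera calls.

## Working session

There is one attempt and no reset: what is moved stays moved. The work goes in short steps, Python scripts to look and compute and a tool call to move; the robot and the scene stay as the last step left them, time stands still between calls to the robot, and variables do not carry over. Pictures are saved under pics/ and viewed, at most 10 in all, crops included, and the job is handed in when it is done.

Besides the shell and the picture viewer there is one more tool, called in YAML: its name, and indented under it one key for each argument. step_arm: Moves the arm, as the interface text tells. Shifts and turns lie within -1 to 1; 1 stands for 0.3 m of shift or 90 degrees of turn. Its arguments: {"type":"object","properties":{"plan":{"type":"array"}},"required":["plan"]}

```bash
mkdir -p pics; ls; python3 - <<'E'
from cell import ctrl
import cv2,numpy as np
s=ctrl.read_state();print(s)
for n in("scene","top"):
    im=ctrl.get_image(n);np.save(f"pics/{n}.npy",im,allow_pickle=True)
    cv2.imwrite(f"pics/{n}.png",im["color"][:,:,::-1]);print(n,im["fx"],im["cx"],im["cy"],im["k1"],np.round(im["T"],3).tolist())
E
```

```text
pics
{'clock': 0.0, 'qpos': array([ 1.11421169,  0.62935338,  0.03843323,  1.51838602, -0.02700983,
        0.99627285, -0.02000536]), 'qd': array([ 0.00059256,  0.00209937,  0.00127594,  0.00010009, -0.00031434,
        0.00015016,  0.00156495]), 'tau': array([ 1.00495723e-03, -5.63402724e+01,  1.22570615e+00, -1.93441415e+01,
        1.08027802e-02,  1.06234686e-02, -1.36320412e-05]), 'eef_pos': array([ 247.40510351, -600.44130853,  252.37841451]), 'tool_rot': array([-3.13969075e+00,  1.23897081e-05,  3.90780589e-01]), 'force': array([ 0.66288474, -0.04152997,  0.22392488]), 'torque': array([-0.02377368,  0.01928429,  0.02450382]), 'gripper_force': 0.0, 'width': 85.40192046524223}
scene 466.67083153484526 273.85199484071575 209.7047744214967 0.0026900917516269225 [[0.612, 0.575, -0.543, 1099.466], [0.791, -0.43, 0.435, -614.22], [0.017, -0.696, -0.718, 918.246], [0.0, 0.0, 0.0, 1.0]]
top 407.8042253958934 270.89007223952495 205.8326460555834 -0.07341162783826427 [[0.031, -0.974, 0.224, 232.533], [-1.0, -0.032, 0.001, -123.447], [0.006, -0.224, -0.975, 1285.026], [0.0, 0.0, 0.0, 1.0]]
```

View pics/top.png

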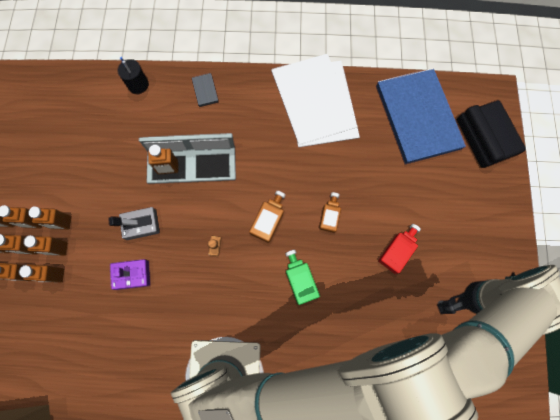

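View pics/scene.png

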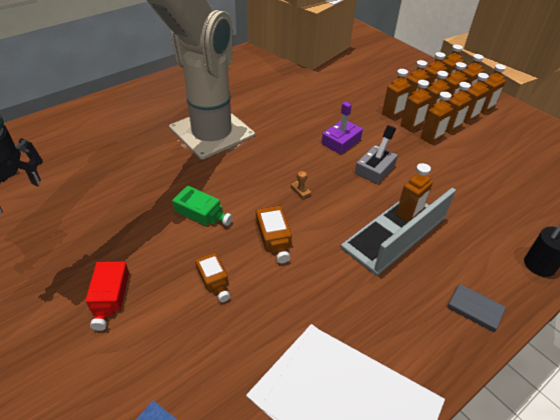

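The top view shows the flask at (267,218) with its cap at (280,196). The stand is at (190,158) with its free right pad at (212,166), and the grey switch box is at (138,223) with its lever leaning left to (115,222). The stamp is at (214,244), the small flask at (331,213), and the green, red and purple look-alikes are clear of the job.

```bash
cat >h.py <<'E'
import numpy as np,cv2
def rays(im,uv):
    K=np.array([[im["fx"],0,im["cx"]],[0,im["fy"],im["cy"]],[0,0,1]])
    p=cv2.undistortPoints(np.float64(uv).reshape(-1,1,2),K,np.array([im["k1"],0,0,0,0])).reshape(-1,2)
    return np.c_[p,np.ones(len(p))]
def onz(im,uv,z,T=None):
    T=im["T"] if T is None else T
    d=rays(im,uv)@T[:3,:3].T; o=T[:3,3]
    return o+d*((z-o[2])/d[:,2])[:,None]
def cloud(im,T=None):
    T=im["T"] if T is None else T
    h,w=im["range_z"].shape
    v,u=np.mgrid[:h,:w]
    P=rays(im,np.c_[u.ravel(),v.ravel()])*im["range_z"].reshape(-1,1)
    return (P@T[:3,:3].T+T[:3,3]).reshape(h,w,3)
def rect(P):
    (c,s,a)=cv2.minAreaRect(np.float32(P[:,:2])); return np.round(c,1),np.round(s,1),round(a,2)
E
python3 - <<'E'
from h import *
for n in("top","scene"):
    im=np.load(f"pics/{n}.npy",allow_pickle=True).item();C=cloud(im)
    hsv=cv2.cvtColor(im["color"],cv2.COLOR_RGB2HSV);ok=im["range_z"]>0
    f=C.reshape(-1,3)[ok.ravel()]
    x,y,z=C[...,0],C[...,1],C[...,2]
    if n=="top":
        # seed window points above desk
        for nm,(u0,u1,v0,v1),zl in [("flask",(245,292,185,245),(12,60)),("small",(315,345,190,236),(10,60)),("stand",(138,240,128,186),(6,25)),("panel",(138,240,128,186),(95,125)),("box",(105,162,205,242),(36,52)),("levertip",(100,162,205,242),(70,160)),("stamp",(203,225,232,260),(8,100))]:
            sub=C[v0:v1,u0:u1].reshape(-1,3);q=sub[(sub[:,2]>zl[0])&(sub[:,2]<zl[1])]
            print(nm,len(q),rect(q) if len(q) else"", np.round(np.median(q,0),1), np.round(q.min(0)),np.round(q.max(0)))
        d=C[250:256,330:336].reshape(-1,3);print("desk z",d[:,2].mean())
        np.save("pics/ct.npy",C)
    else:
        for nm,(u0,u1,v0,v1),zl in [("flask",(250,298,200,265),(12,60)),("stand",(338,460,185,272),(6,25)),("panel",(338,460,185,272),(95,125)),("box",(350,400,140,184),(36,52)),("levertip",(370,400,120,160),(70,160)),("stamp",(288,315,168,200),(8,100))]:
            sub=C[v0:v1,u0:u1].reshape(-1,3);q=sub[(sub[:,2]>zl[0])&(sub[:,2]<zl[1])]
            print(nm,len(q),rect(q) if len(q) else"", np.round(np.median(q,0),1), np.round(q.min(0)),np.round(q.max(0)))
    # white caps
    m=((hsv[...,1]<60)&(hsv[...,2]>150)).astype(np.uint8)
    k,l,st,ce=cv2.connectedComponentsWithStats(m)
    for i in range(1,k):
        if 15<st[i,4]<400:
            q=C[(l==i)&ok]
            if len(q) and q[:,2].mean()<200: print("white",n,np.round(ce[i]),st[i,4],np.round(q.mean(0),1),"@23",np.round(onz(im,[ce[i]],30)[0],1), rect(q))
E
```

```text
flask 988 (array([ 492.7, -117.2]), array([ 70.9, 160. ]), 66.24) [ 476.8 -113.4   46.7] [ 408. -163.   12.] [568. -56.  56.]
small 573 (array([ 515.4, -305.7]), array([141.5,  71.4]), 5.4) [ 496.3 -311.3   36.4] [ 446. -341.   10.] [ 582. -263.   45.]
stand 2236 (array([686.7, 157.6]), array([200.3, 337.5]), 2.0) [646.9 113.6  17.3] [584. -11.   6.] [787. 326.  25.]
panel 740 (array([671.5, 145.3]), array([ 97.6, 288.9]), 4.89) [705.7 180.5 109.4] [615.   4.  95.] [728. 293. 125.]
box 763 (array([451.8, 291.4]), array([ 81.6, 110.3]), 13.92) [448.5 284.9  46.8] [400. 231.  36.] [502. 353.  52.]
levertip 182 (array([443.4, 325.7]), array([26.8, 53.4]), 15.8) [442.4 327.5 116.9] [426. 299.  70.] [456. 353. 137.]
stamp 193 (array([396.6,  53.8]), array([73.9, 52.1]), 6.12) [385.8  47.4  19.3] [358.  28.   8.] [431.  84.  77.]
desk z 2.1982538968195007
white top [186. 137.] 348 [713.7 148.9 106. ] @23 [744.6 166.3  30. ] (array([734.7, 152. ]), array([ 62.5, 286.2]), 4.83)
white top [154. 149.] 102 [645.8 222.3 170.5] @23 [697.8 265.9  30. ] (array([664. , 234.7]), array([84.7, 29.9]), 
[... 4722 characters left out ...]
[ 560.3, -152.2]), array([30.3, 11.8]), 75.4)
white scene [211. 266.] 282 [ 488.8 -311.4   35.9] @23 [ 484.9 -309.5   30. ] (array([ 488.8, -310.9]), array([40.8, 51.6]), 76.59)
white scene [223. 294.] 47 [ 565.5 -328.3   27.5] @23 [ 567.  -329.2   30. ] (array([ 563.2, -321.7]), array([19.6, 37.1]), 18.2)
white scene [557. 322.] 68 [1033.8  936.4 -751.6] @23 [1064.5  210.8   30. ] (array([1031.9,  937.9]), array([20.3, 84.7]), 25.59)
white scene [ 97. 321.] 65 [ 467.7 -580.7   35.9] @23 [ 463.5 -580.5   30. ] (array([ 467.2, -581.9]), array([27.4, 10.4]), 54.69)
white scene [557. 339.] 79 [1073.3  861.5 -750.8] @23 [1085.6  171.    30. ] (array([1071.6,  861.8]), array([23.6, 70.8]), 28.64)
```

step_arm:
  plan:
    - {"dx": 0.128,"dy": -0.082,"gripper": 1}
    - {"dx": 0.128,"dy": -0.082,"gripper": 1}
    - {"dx": 0.128,"dy": -0.082,"gripper": 1}
    - {"dx": 0.128,"dy": -0.082,"gripper": 1}
    - {"dx": 0.128,"dy": -0.082,"gripper": 1}
    - {"dx": 0.128,"dy": -0.082,"gripper": 1}
    - {"dx": 0.128,"dy": -0.082,"gripper": 1}
    - {"dx": 0.128,"dy": -0.082,"gripper": 1}
    - {"dx": 0.128,"dy": -0.082,"gripper": 1}
    - {"dx": 0.128,"dy": -0.082,"gripper": 1}
    - {"dx": 0.128,"dy": -0.082,"gripper": 1}
    - {"dx": 0.128,"dy": -0.082,"gripper": 1}
    - {"az": 0.102,"gripper": 1}
    - {"az": 0.102,"gripper": 1}
    - {"az": 0.102,"gripper": 1}
    - {"az": 0.102,"gripper": 1}
    - {"az": 0.102,"gripper": 1}
    - {"gripper": 0.7}
    - {"gripper": 0.7}

```text
invalid input
```

```bash
cat >>h.py <<'E'
from scipy.spatial.transform import Rotation as Ro
def wrist(ctrl):
    s=ctrl.read_state();im=ctrl.get_image("wrist")
    T=np.eye(4);T[:3,:3]=Ro.from_euler("xyz",s["tool_rot"]).as_matrix();T[:3,3]=s["eef_pos"]
    im["T"]=T@im["T_tool_cam"];return s,im
E
python3 - <<'E'
from h import *
from cell import ctrl
s,im=wrist(ctrl);print(s["clock"],s["eef_pos"],s["tool_rot"],s["width"],s["qpos"],np.round(im["T"],3).tolist())
C=cloud(im);np.save("pics/w1.npy",im,allow_pickle=True);cv2.imwrite("pics/w1.png",im["color"][:,:,::-1])
hsv=cv2.cvtColor(im["color"],cv2.COLOR_RGB2HSV);ok=im["range_z"]>0
m=((hsv[...,1]<60)&(hsv[...,2]>150)&ok&(C[...,2]<80)).astype(np.uint8)
k,l,st,ce=cv2.connectedComponentsWithStats(m)
for i in range(1,k):
    if st[i,4]>150:
        q=C[l==i];print(ce[i],st[i,4],np.round(q.mean(0),1),rect(q),rect(onz(im,np.argwhere(l==i)[:,::-1],23)))
m=ok&(C[...,2]>12)&(C[...,2]<60)&(np.hypot(C[...,0]-493,C[...,1]+120)<110)
print(rect(C[m]),m.sum())
E
```

```text
0.1 [ 247.4435271  -600.49828147  252.48692378] [-3.13990385e+00  3.04385193e-05  3.90804469e-01] 85.40147218085184 [ 1.11416115  0.62924405  0.03846736  1.51827022 -0.02699917  0.99628605
 -0.02001286] [[0.381, -0.889, -0.253, 311.36], [-0.925, -0.367, -0.102, -574.585], [-0.002, 0.273, -0.962, 374.008], [0.0, 0.0, 0.0, 1.0]]
[466.77622378 406.91908092] 1001 [ -562.5 -1903.5  -726.7] (array([ -353.5, -1493.2]), array([1269.4,  204.6]), 58.91) (array([  44.8, -998. ]), array([70.6, 80.5]), 21.72)
(array([0., 0.]), array([0., 0.]), 0.0) 0
```

View pics/w1.png

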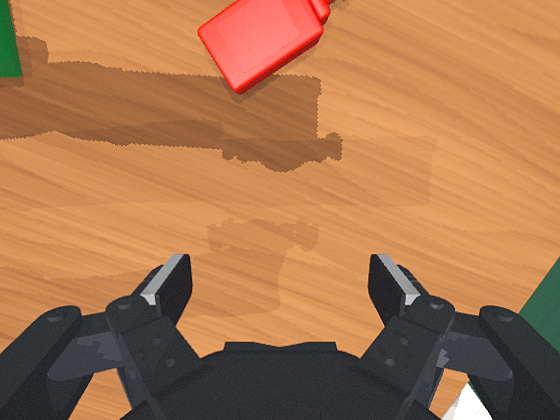

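The move call was refused, so the arm has not moved. The wrist view shows only the red look-alike at (265,40) and the open fingers at (175,280) and (385,280). I'll send the rows again with every field filled in.

step_arm:
  plan:
    - {"dx": 0.128,"dy": -0.082,"dz": 0,"ax": 0,"ay": 0,"az": 0,"gripper": 1}
    - {"dx": 0.128,"dy": -0.082,"dz": 0,"ax": 0,"ay": 0,"az": 0,"gripper": 1}
    - {"dx": 0.128,"dy": -0.082,"dz": 0,"ax": 0,"ay": 0,"az": 0,"gripper": 1}
    - {"dx": 0.128,"dy": -0.082,"dz": 0,"ax": 0,"ay": 0,"az": 0,"gripper": 1}
    - {"dx": 0.128,"dy": -0.082,"dz": 0,"ax": 0,"ay": 0,"az": 0,"gripper": 1}
    - {"dx": 0.128,"dy": -0.082,"dz": 0,"ax": 0,"ay": 0,"az": 0,"gripper": 1}
    - {"dx": 0.128,"dy": -0.082,"dz": 0,"ax": 0,"ay": 0,"az": 0,"gripper": 1}
    - {"dx": 0.128,"dy": -0.082,"dz": 0,"ax": 0,"ay": 0,"az": 0,"gripper": 1}
    - {"dx": 0.128,"dy": -0.082,"dz": 0,"ax": 0,"ay": 0,"az": 0,"gripper": 1}
    - {"dx": 0.128,"dy": -0.082,"dz": 0,"ax": 0,"ay": 0,"az": 0,"gripper": 1}
    - {"dx": 0.128,"dy": -0.082,"dz": 0,"ax": 0,"ay": 0,"az": 0,"gripper": 1}
    - {"dx": 0.128,"dy": -0.082,"dz": 0,"ax": 0,"ay": 0,"az": 0,"gripper": 1}
    - {"dx": 0,"dy": 0,"dz": 0,"ax": 0,"ay": 0,"az": 0.102,"gripper": 1}
    - {"dx": 0,"dy": 0,"dz": 0,"ax": 0,"ay": 0,"az": 0.102,"gripper": 1}
    - {"dx": 0,"dy": 0,"dz": 0,"ax": 0,"ay": 0,"az": 0.102,"gripper": 1}
    - {"dx": 0,"dy": 0,"dz": 0,"ax": 0,"ay": 0,"az": 0.102,"gripper": 1}
    - {"dx": 0,"dy": 0,"dz": 0,"ax": 0,"ay": 0,"az": 0.102,"gripper": 1}
    - {"dx": 0,"dy": 0,"dz": 0,"ax": 0,"ay": 0,"az": 0,"gripper": 0.7}
    - {"dx": 0,"dy": 0,"dz": 0,"ax": 0,"ay": 0,"az": 0,"gripper": 0.7}

```text
clock: 2.52
eef_pos: [561.2, -152.4, 253.2]
tool_rot: [-3.142, 0.0, -0.408]
force: [-0.1, -0.3, 0.4]
width: 59.6
gripper_force: 0.0
```

```bash
python3 - <<'E'
from h import *
from cell import ctrl
s,im=wrist(ctrl);print(s["clock"],s["eef_pos"],s["tool_rot"],s["width"],s["qpos"])
C=cloud(im);cv2.imwrite("pics/w2.png",im["color"][:,:,::-1])
hsv=cv2.cvtColor(im["color"],cv2.COLOR_RGB2HSV);ok=im["range_z"]>0
m=((hsv[...,1]<60)&(hsv[...,2]>150)&ok&(C[...,2]<80)&(C[...,2]>-20)).astype(np.uint8)
k,l,st,ce=cv2.connectedComponentsWithStats(m)
for i in range(1,k):
    if st[i,4]>150:
        q=C[l==i];print(ce[i],st[i,4],np.round(q.mean(0),1),np.round(q[:,2].max()),rect(q),rect(onz(im,np.argwhere(l==i)[:,::-1],23)))
m=ok&(C[...,2]>12)&(C[...,2]<60)&(np.hypot(C[...,0]-493,C[...,1]+120)<110)
print(rect(C[m]),m.sum())
E
```

```text
2.525 [ 561.16146107 -152.37797339  253.16468084] [-3.14156554e+00  3.57578826e-04 -4.07557722e-01] 59.613024057855164 [ 0.06125176  0.53913144  0.24105678  1.71924883 -0.15690221  0.90242108
 -1.61141387]
[266.76608187   5.83918129] 342 [ 741.8 -215.1    5.4] 10.0 (array([ 738.7, -216.6]), array([37., 17.]), 67.86) (array([ 733.1, -214.6]), array([35.1, 15.6]), 66.62)
[ 66.68894419 184.61038038] 5626 [659.7  92.8  15.9] 26.0 (array([658.7, 128.2]), array([117.5, 256.1]), 4.56) (array([658. , 120.6]), array([114.9, 248.4]), 4.55)
[417.56837607 119.26495726] 234 [ 566.2 -322.7   28.5] 33.0 (array([ 564.1, -329.5]), array([35.8, 12.3]), 71.45) (array([ 565.7, -324.9]), array([26.3, 11.8]), 75.4)
[429.22519913 188.2512672 ] 1381 [ 487.8 -309.8   37.4] 40.0 (array([ 487.1, -309.7]), array([40.2, 49.3]), 78.11) (array([ 481.5, -315.2]), array([41. , 50.8]), 78.57)
[277.73195876 183.80412371] 291 [ 561.6 -150.2   33.6] 41.0 (array([ 557.2, -149. ]), array([32. , 17.5]), 66.0) (array([ 559.8, -149.7]), array([31.2, 15.9]), 65.89)
[277.39893359 268.56131847] 2063 [ 468.  -109.2   47.5] 50.0 (array([ 467.3, -108.7]), array([50.9, 66.8]), 66.89) (array([ 455.8, -103.5]), array([54.6, 70.9]), 66.73)
[ 13.8836689  356.64205817] 447 [486.9 273.6  45.9] 48.0 (array([485.8, 278.7]), array([16.7, 67.7]), 14.96) (array([476.4, 310.1]), array([18. , 75.3]), 14.84)
(array([ 492.8, -119.4]), array([ 70.1, 159.4]), 66.35) 6060
```

View pics/w2.png

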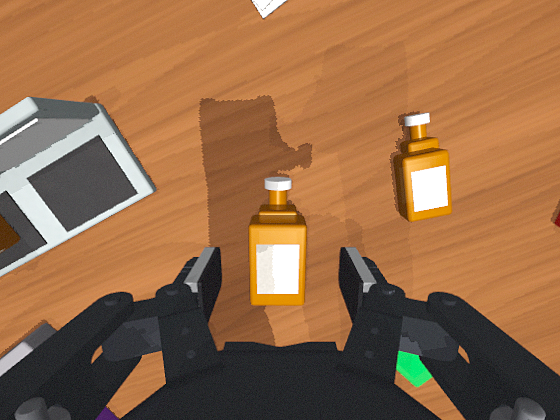

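The wrist view shows the flask's cap at (278,184) midway between the fingers, with the neighbouring bottle well clear at (428,180). The measured length of 159.4 mm and width of 70.1 mm match the given sizes, so I'll descend and grip.

step_arm:
  plan:
    - {"dx": -0.003,"dy": -0.009,"dz": 0.12,"ax": 0,"ay": 0,"az": 0.003,"gripper": 0.7}
    - {"dx": 0,"dy": 0,"dz": 0.14,"ax": 0,"ay": 0,"az": 0,"gripper": 0.7}
    - {"dx": 0,"dy": 0,"dz": 0.14,"ax": 0,"ay": 0,"az": 0,"gripper": 0.7}
    - {"dx": 0,"dy": 0,"dz": 0.14,"ax": 0,"ay": 0,"az": 0,"gripper": 0.7}
    - {"dx": 0,"dy": 0,"dz": 0.12,"ax": 0,"ay": 0,"az": 0,"gripper": 0.7}
    - {"dx": 0,"dy": 0,"dz": 0.07,"ax": 0,"ay": 0,"az": 0,"gripper": 0.7}
    - {"dx": 0,"dy": 0,"dz": 0.027,"ax": 0,"ay": 0,"az": 0,"gripper": 0.7}
    - {"dx": 0,"dy": 0,"dz": 0,"ax": 0,"ay": 0,"az": 0,"gripper": 0.5}
    - {"dx": 0,"dy": 0,"dz": 0,"ax": 0,"ay": 0,"az": 0,"gripper": 0.5}
    - {"dx": 0,"dy": 0,"dz": 0,"ax": 0,"ay": 0,"az": 0,"gripper": 0.5}

```text
clock: 3.82
eef_pos: [562.2, -149.8, 27.3]
tool_rot: [-3.141, -0.002, -0.415]
force: [-0.6, 0.7, 0.1]
width: 42.6
gripper_force: 0.0
```

step_arm:
  plan:
    - {"dx": -0.002,"dy": 0,"dz": 0.005,"ax": 0,"ay": 0,"az": 0,"gripper": 0.4}
    - {"dx": 0,"dy": 0,"dz": 0,"ax": 0,"ay": 0,"az": 0,"gripper": 0}
    - {"dx": 0,"dy": 0,"dz": 0,"ax": 0,"ay": 0,"az": 0,"gripper": 0}
    - {"dx": 0,"dy": 0,"dz": 0,"ax": 0,"ay": 0,"az": 0,"gripper": 0}
    - {"dx": 0,"dy": 0,"dz": 0,"ax": 0,"ay": 0,"az": 0,"gripper": 0}

```text
clock: 4.45
eef_pos: [561.4, -149.5, 25.0]
tool_rot: [-3.141, -0.001, -0.415]
force: [1.8, -0.7, 3.6]
width: 29.4
gripper_force: 58.9
```

step_arm:
  plan:
    - {"dx": 0,"dy": 0,"dz": -0.005,"ax": 0,"ay": 0,"az": 0,"gripper": 0}
    - {"dx": 0,"dy": 0,"dz": -0.01,"ax": 0,"ay": 0,"az": 0,"gripper": 0}
    - {"dx": 0,"dy": 0,"dz": -0.01,"ax": 0,"ay": 0,"az": 0,"gripper": 0}
    - {"dx": 0,"dy": 0,"dz": -0.005,"ax": 0,"ay": 0,"az": 0,"gripper": 0}
    - {"dx": 0,"dy": 0,"dz": 0,"ax": 0,"ay": 0,"az": 0,"gripper": 0}

```text
clock: 5.08
eef_pos: [560.7, -149.4, 33.7]
tool_rot: [3.141, 0.0, -0.415]
force: [-1.0, -0.4, -2.6]
width: 29.6
gripper_force: 59.3
```

```bash
cat >>h.py <<'E'
def tilt(ctrl,save=None):
    s,im=wrist(ctrl);C=cloud(im)
    if save: cv2.imwrite(save,im["color"][:,:,::-1])
    m=(im["range_z"]>0)&(np.hypot(C[...,0]-s["eef_pos"][0],C[...,1]-s["eef_pos"][1])<180)
    hsv=cv2.cvtColor(im["color"],cv2.COLOR_RGB2HSV)
    a=((hsv[...,0]<25)&(hsv[...,1]>150)&m) # amber/wood
    w=((hsv[...,1]<60)&(hsv[...,2]>150)&m).astype(np.uint8)
    k,l,st,ce=cv2.connectedComponentsWithStats(w)
    for i in range(1,k):
        if st[i,4]>100:
            q=C[l==i];c=q.mean(0);n=np.linalg.svd(q-c,full_matrices=False)[2][2]
            print("white",np.round(ce[i]),st[i,4],np.round(c,1),"normal",np.round(n*np.sign(n[2]),3))
    print(s["clock"],np.round(s["eef_pos"],1),"F",np.round(s["force"],2),"M",np.round(s["torque"],3),s["width"],s["gripper_force"])
E
python3 -c "
from h import *
from cell import ctrl
tilt(ctrl,'pics/w3.png')"
```

```text
white [236. 263.] 417 [ 577.9 -136.7   37.6] normal [ 0.867 -0.498  0.008]
white [323. 263.] 415 [ 562.7 -171.1   37.5] normal [-0.764  0.645  0.002]
white [280. 281.] 3347 [ 562.8 -150.6   38.2] normal [ 0.891 -0.41   0.195]
white [ 63. 403.] 260 [ 588.3 -109.   104. ] normal [0.138 0.321 0.937]
white [492. 404.] 484 [ 549.1 -196.7  103.7] normal [-0.01   0.107  0.994]
5.075 [ 560.7 -149.4   33.7] F [-0.96 -0.37 -2.56] M [-0.022 -0.02   0.029] 29.615508433262708 59.30164575576782
```

```bash
cat >>h.py <<'E'
def scene(ctrl,png=None,n="scene",box=None):
    im=ctrl.get_image(n);C=cloud(im)
    if png:
        c=im["color"][:,:,::-1]
        if box: c=cv2.resize(c[box[1]:box[3],box[0]:box[2]],None,fx=4,fy=4,interpolation=cv2.INTER_CUBIC)
        cv2.imwrite(png,c)
    return im,C
def label(ctrl,near,png=None,box=None):
    im,C=scene(ctrl,png,box=box)
    hsv=cv2.cvtColor(im["color"],cv2.COLOR_RGB2HSV)
    w=((hsv[...,1]<60)&(hsv[...,2]>150)&(im["range_z"]>0)&(np.linalg.norm(C-near,axis=2)<230)).astype(np.uint8)
    k,l,st,ce=cv2.connectedComponentsWithStats(w)
    for i in range(1,k):
        if st[i,4]>25:
            q=C[l==i];c=np.median(q,0);u,sv,n=np.linalg.svd(q-c,full_matrices=False);n=n[2]
            print("white",np.round(ce[i]),st[i,4],np.round(c,1),"z",q[:,2].min().round(),q[:,2].max().round(),"normal",np.round(n*np.sign(n[2]),3))
    return im,C
E
python3 -c "
from h import *
from cell import ctrl
label(ctrl,[500,-125,50],'pics/s3.png',(200,160,340,300))"
```

```text
white [226. 217.] 40 [ 377.9 -195.2   35.6] z 25.0 42.0 normal [-0.545 -0.53   0.65 ]
white [265. 219.] 92 [ 455.  -126.2   48.8] z 43.0 180.0 normal [0.529 0.848 0.025]
white [354. 248.] 181 [639.8   8.2  14.3] z 9.0 19.0 normal [-0.006 -0.015  1.   ]
white [211. 266.] 279 [ 489.4 -311.3   36. ] z 30.0 41.0 normal [-0.01 -0.01  1.  ]
white [223. 294.] 46 [ 565.6 -328.7   28.7] z 4.0 33.0 normal [-0.759  0.111  0.642]
```

View pics/s3.png

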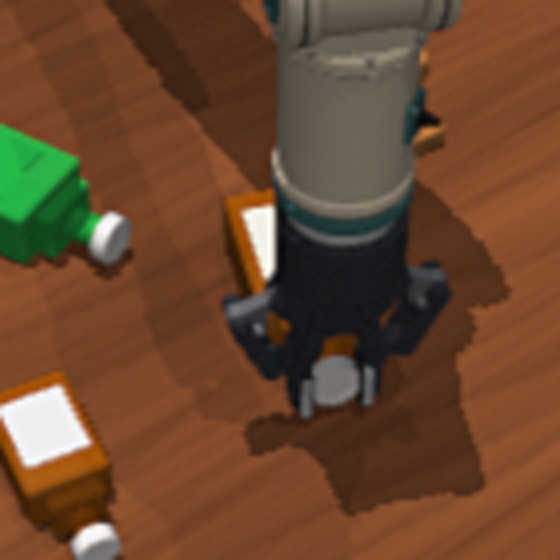

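The crop shows the cap at (335,380) between the fingers and the body still nearly level behind the gripper. I'll lift gently a little more and check again.

step_arm:
  plan:
    - {"dx": 0,"dy": 0,"dz": -0.01,"ax": 0,"ay": 0,"az": 0,"gripper": 0}
    - {"dx": 0,"dy": 0,"dz": -0.02,"ax": 0,"ay": 0,"az": 0,"gripper": 0}
    - {"dx": 0,"dy": 0,"dz": -0.02,"ax": 0,"ay": 0,"az": 0,"gripper": 0}
    - {"dx": 0,"dy": 0,"dz": -0.01,"ax": 0,"ay": 0,"az": 0,"gripper": 0}

```text
clock: 5.68
eef_pos: [561.4, -149.6, 52.4]
tool_rot: [-3.141, -0.001, -0.415]
force: [-0.3, 0.3, -3.3]
width: 29.9
gripper_force: 59.4
```

```bash
python3 -c "
from h import *
from cell import ctrl
im,C=label(ctrl,[500,-125,50])
hsv=cv2.cvtColor(im['color'],cv2.COLOR_RGB2HSV)
c=np.array([492.8,-119.4]);d=np.array([.916,-.401]);e=np.array([.401,.916])
a=(C[...,:2]-c)@d;b=(C[...,:2]-c)@e
m=(im['range_z']>0)&(abs(b)<33)&(C[...,2]>10)&(C[...,2]<100)&(a>-95)&(a<0)
for lo in range(-95,0,15):
    q=m&(a>lo)&(a<lo+15)
    if q.sum(): print(lo,q.sum(),np.round(np.percentile(C[q][:,2],[10,50,90]),1))
print(ctrl.read_state()['force'],ctrl.read_state()['torque'])
"
```

```text
white [265. 215.] 84 [ 453.  -125.2   61.3] z 55.0 194.0 normal [0.532 0.846 0.023]
white [226. 217.] 39 [ 377.1 -195.9   35.7] z 24.0 39.0 normal [-0.869 -0.452  0.201]
white [354. 248.] 186 [640.2   8.3  14.5] z 9.0 19.0 normal [-0.004  0.007  1.   ]
white [211. 266.] 280 [ 489.7 -311.4   35.7] z 32.0 40.0 normal [0.002 0.011 1.   ]
white [223. 294.] 47 [ 565.6 -329.1   28.3] z 2.0 33.0 normal [-0.751  0.108  0.651]
-95 1 [53.8 53.8 53.8]
-80 33 [53.9 55.7 58.9]
-65 35 [56.1 58.7 61.1]
-50 34 [58.  60.2 61.6]
-35 26 [59.6 61.5 63.9]
-20 21 [61.  63.5 64.5]
-5 5 [63.8 65.2 66.4]
[ 0.93346576 -0.63109723 -2.77061588] [-0.06902414 -0.22330488  0.0234877 ]
```

step_arm:
  plan:
    - {"dx": 0,"dy": 0,"dz": -0.01,"ax": 0,"ay": -0.01,"az": 0,"gripper": 0}
    - {"dx": 0,"dy": 0,"dz": -0.02,"ax": 0,"ay": -0.02,"az": 0,"gripper": 0}
    - {"dx": 0,"dy": 0,"dz": -0.03,"ax": 0,"ay": -0.02,"az": 0,"gripper": 0}
    - {"dx": 0,"dy": 0,"dz": -0.03,"ax": 0,"ay": -0.02,"az": 0,"gripper": 0}
    - {"dx": 0,"dy": 0,"dz": -0.03,"ax": 0,"ay": -0.01,"az": 0,"gripper": 0}
    - {"dx": 0,"dy": 0,"dz": -0.03,"ax": 0,"ay": 0,"az": 0,"gripper": 0}
    - {"dx": 0,"dy": 0,"dz": -0.02,"ax": 0,"ay": 0,"az": 0,"gripper": 0}
    - {"dx": 0,"dy": 0,"dz": -0.01,"ax": 0,"ay": 0,"az": 0,"gripper": 0}

```text
clock: 6.72
eef_pos: [565.1, -151.2, 105.9]
tool_rot: [-3.141, 0.125, -0.415]
force: [-1.0, 0.4, -3.5]
width: 29.8
gripper_force: 59.4
```

```bash
cat >>h.py <<'E'
def prof(ctrl,png=None,box=None):
    im,C=scene(ctrl,png,box=box);s=ctrl.read_state()
    c=s["eef_pos"][:2];y=s["tool_rot"][2]
    d=np.array([np.cos(y),np.sin(y)]);e=np.array([-np.sin(y),np.cos(y)])
    a=(C[...,:2]-c)@d;b=(C[...,:2]-c)@e
    hsv=cv2.cvtColor(im['color'],cv2.COLOR_RGB2HSV)
    m=(im['range_z']>0)&(abs(b)<33)&(C[...,2]>10)&(C[...,2]<s["eef_pos"][2]+30)&(a>-175)&(a<-50)
    for lo in range(-180,-50,15):
        q=m&(a>lo)&(a<lo+15)
        if q.sum()>3: print(lo,q.sum(),np.round(np.percentile(C[q][:,2],[10,50,90]),1))
    print(s["clock"],np.round(s["eef_pos"],1),s["tool_rot"],s['force'],s['torque'],s["gripper_force"])
E
python3 -c "
from h import *
from cell import ctrl
prof(ctrl)"
```

```text
-165 8 [126.1 127.3 129. ]
-150 54 [126.4 128.3 130.3]
-135 48 [126.7 128.6 130.1]
-120 51 [126.  128.6 130. ]
-105 38 [125.8 127.7 129.8]
-90 30 [125.4 127.2 129.7]
-75 21 [125.3 127.1 129.5]
-60 6 [126.8 127.2 127.7]
6.775 [ 565.2 -151.2  106.1] [-3.14141008  0.12506937 -0.41489671] [-0.26212849  0.57694061 -1.9390587 ] [-0.22050006 -0.41214839 -0.02463507] 59.37154769897461
```

The bottle is level again and about 80 mm clear of the desk. I'll raise it, then ease the grip.

step_arm:
  plan:
    - {"dx": 0,"dy": 0,"dz": -0.02,"ax": 0,"ay": 0,"az": 0,"gripper": 0}
    - {"dx": 0,"dy": 0,"dz": -0.04,"ax": 0,"ay": 0,"az": 0,"gripper": 0}
    - {"dx": 0,"dy": 0,"dz": -0.06,"ax": 0,"ay": 0,"az": 0,"gripper": 0}
    - {"dx": 0,"dy": 0,"dz": -0.07,"ax": 0,"ay": 0,"az": 0,"gripper": 0}
    - {"dx": 0,"dy": 0,"dz": -0.07,"ax": 0,"ay": 0,"az": 0,"gripper": 0}
    - {"dx": 0,"dy": 0,"dz": -0.07,"ax": 0,"ay": 0,"az": 0,"gripper": 0}
    - {"dx": 0,"dy": 0,"dz": -0.06,"ax": 0,"ay": 0,"az": 0,"gripper": 0}
    - {"dx": 0,"dy": 0,"dz": -0.05,"ax": 0,"ay": 0,"az": 0,"gripper": 0}
    - {"dx": 0,"dy": 0,"dz": -0.03,"ax": 0,"ay": 0,"az": 0,"gripper": 0}
    - {"dx": 0,"dy": 0,"dz": -0.01,"ax": 0,"ay": 0,"az": 0,"gripper": 0}
    - {"dx": 0,"dy": 0,"dz": 0,"ax": 0,"ay": 0,"az": 0,"gripper": 0.3}
    - {"dx": 0,"dy": 0,"dz": 0,"ax": 0,"ay": 0,"az": 0,"gripper": 0.34}
    - {"dx": 0,"dy": 0,"dz": 0,"ax": 0,"ay": 0,"az": 0,"gripper": 0.34}

```text
clock: 8.4
eef_pos: [581.3, -158.5, 247.9]
tool_rot: [3.141, 0.127, -0.415]
force: [0.5, -0.7, -2.2]
width: 29.5
gripper_force: 59.4
```

```bash
python3 -c "
from h import *
from cell import ctrl
prof(ctrl)"
```

```text
-165 8 [268.1 270.2 270.5]
-150 62 [269.  270.7 271.9]
-135 60 [269.  270.4 271.8]
-120 56 [268.6 270.2 272. ]
-105 45 [268.3 269.9 271.7]
-90 38 [268.2 269.7 271.1]
-75 14 [268.1 269.  270.6]
8.45 [ 581.3 -158.5  248. ] [ 3.14141676  0.12640472 -0.41511198] [ 0.26942177  0.74179028 -3.58290639] [-0.19500663 -0.46989058 -0.02754911] 59.397656321525574
```

step_arm:
  plan:
    - {"dx": 0,"dy": 0,"dz": 0,"ax": 0,"ay": 0,"az": 0,"gripper": 0.345}
    - {"dx": 0,"dy": 0,"dz": 0,"ax": 0,"ay": 0,"az": 0,"gripper": 0.35}
    - {"dx": 0,"dy": 0,"dz": 0,"ax": 0,"ay": 0,"az": 0,"gripper": 0.35}

```text
clock: 8.82
eef_pos: [581.4, -158.5, 248.4]
tool_rot: [-3.142, 0.126, -0.415]
force: [-0.1, 0.0, -2.1]
width: 30.1
gripper_force: 47.2
```

step_arm:
  plan:
    - {"dx": 0,"dy": 0,"dz": 0,"ax": 0,"ay": 0,"az": 0,"gripper": 0.353}
    - {"dx": 0,"dy": 0,"dz": 0,"ax": 0,"ay": 0,"az": 0,"gripper": 0.355}
    - {"dx": 0,"dy": 0,"dz": 0,"ax": 0,"ay": 0,"az": 0,"gripper": 0.355}
    - {"dx": 0,"dy": 0,"dz": 0,"ax": 0,"ay": 0,"az": 0,"gripper": 0.355}

```text
clock: 9.32
eef_pos: [581.2, -158.4, 248.3]
tool_rot: [3.142, 0.127, -0.415]
force: [-0.4, -1.0, -3.7]
width: 30.5
gripper_force: 34.6
```

```bash
python3 -c "
from h import *
from cell import ctrl
prof(ctrl)"
```

```text
9.375 [ 581.3 -158.4  248.3] [ 3.14158868  0.12624565 -0.41505328] [ 0.6571225   0.2468734  -2.64215193] [-0.20153849 -0.3651327  -0.05959329] 34.59493339061737
```

step_arm:
  plan:
    - {"dx": 0,"dy": 0,"dz": 0,"ax": 0,"ay": 0,"az": 0,"gripper": 0.357}
    - {"dx": 0,"dy": 0,"dz": 0,"ax": 0,"ay": 0,"az": 0,"gripper": 0.359}
    - {"dx": 0,"dy": 0,"dz": 0,"ax": 0,"ay": 0,"az": 0,"gripper": 0.361}
    - {"dx": 0,"dy": 0,"dz": 0,"ax": 0,"ay": 0,"az": 0,"gripper": 0.362}
    - {"dx": 0,"dy": 0,"dz": 0,"ax": 0,"ay": 0,"az": 0,"gripper": 0.362}
    - {"dx": 0,"dy": 0,"dz": 0,"ax": 0,"ay": 0,"az": 0,"gripper": 0.362}
    - {"dx": 0,"dy": 0,"dz": 0,"ax": 0,"ay": 0,"az": 0,"gripper": 0.362}
    - {"dx": 0,"dy": 0,"dz": 0,"ax": 0,"ay": 0,"az": 0,"gripper": 0.362}

```text
clock: 10.38
eef_pos: [581.6, -158.6, 248.4]
tool_rot: [3.142, 0.126, -0.415]
force: [-0.1, -0.1, -3.8]
width: 30.9
gripper_force: 19.7
```

```bash
python3 -c "
from h import *
from cell import ctrl
s=ctrl.read_state();print(s['force'],s['torque'])
im,C=scene(ctrl,'pics/s4.png',box=(190,120,340,270))
hsv=cv2.cvtColor(im['color'],cv2.COLOR_RGB2HSV)
y=s['tool_rot'][2];d=np.array([np.cos(y),np.sin(y)])
a=(C[...,:2]-s['eef_pos'][:2])@d;b=(C[...,:2]-s['eef_pos'][:2])@np.array([-d[1],d[0]])
m=(im['range_z']>0)&(abs(b)<45)&(abs(a)<170)&(C[...,2]>70)&(C[...,2]<230)
for lo in range(70,230,15):
    q=m&(C[...,2]>lo)&(C[...,2]<lo+15)
    if q.sum()>3: print(lo,q.sum(),'a',np.round(np.percentile(a[q],[5,50,95])),'b',np.round(np.percentile(b[q],[5,95])))
"
```

```text
[-0.05830724 -0.07000273 -3.76486452] [-0.0802668  -0.24299085 -0.01997892]
85 71 a [-7.  1.  3.] b [-37.  25.]
100 103 a [-21.   3.   6.] b [-38.  27.]
115 124 a [-22.   6.   8.] b [-37.  27.]
130 128 a [-23.   8.  10.] b [-38.  27.]
145 122 a [-16.  11.  13.] b [-37.  26.]
160 140 a [-14.  13.  15.] b [-37.  26.]
175 147 a [-15.  15.  17.] b [-37.  26.]
190 293 a [-19.  12.  17.] b [-36.  30.]
205 198 a [-6.  8. 16.] b [-25.  18.]
220 31 a [ 1.  9. 12.] b [-12.  14.]
```

View pics/s4.png

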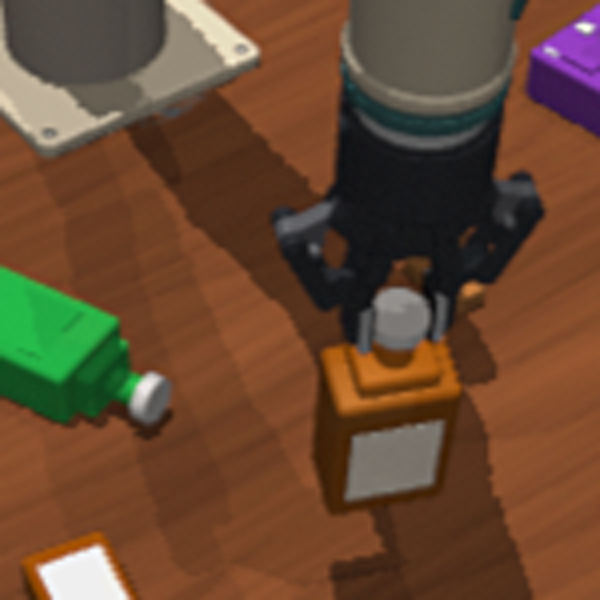

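The crop shows the flask hanging cap-up, label facing +x, about 8° short of plumb. I'll ease the grip a touch more.

step_arm:
  plan:
    - {"dx": 0,"dy": 0,"dz": 0,"ax": 0,"ay": 0,"az": 0,"gripper": 0.363}
    - {"dx": 0,"dy": 0,"dz": 0,"ax": 0,"ay": 0,"az": 0,"gripper": 0.364}
    - {"dx": 0,"dy": 0,"dz": 0,"ax": 0,"ay": 0,"az": 0,"gripper": 0.365}
    - {"dx": 0,"dy": 0,"dz": 0,"ax": 0,"ay": 0,"az": 0,"gripper": 0.365}
    - {"dx": 0,"dy": 0,"dz": 0,"ax": 0,"ay": 0,"az": 0,"gripper": 0.365}
    - {"dx": 0,"dy": 0,"dz": 0,"ax": 0,"ay": 0,"az": 0,"gripper": 0.365}

```text
clock: 11.18
eef_pos: [581.6, -158.5, 248.4]
tool_rot: [-3.142, 0.126, -0.415]
force: [-0.5, 0.3, -3.2]
width: 31.4
gripper_force: 13.9
```

```bash
cat >>h.py <<'E'
def plumb(ctrl):
    s=ctrl.read_state()
    im,C=scene(ctrl);y=s['tool_rot'][2];d=np.array([np.cos(y),np.sin(y)])
    a=(C[...,:2]-s['eef_pos'][:2])@d;b=(C[...,:2]-s['eef_pos'][:2])@np.array([-d[1],d[0]])
    zt=s['eef_pos'][2]-248
    m=(im['range_z']>0)&(abs(b)<45)&(abs(a)<60)
    Z=[];A=[]
    for lo in range(85,190,15):
        q=m&(C[...,2]>lo+zt)&(C[...,2]<lo+15+zt)
        if q.sum()>20: print(lo,q.sum(),'a',np.round(np.percentile(a[q],[5,50,95])),'b',np.round(np.percentile(b[q],[5,95])));Z.append(np.median(C[q][:,2]));A.append(np.percentile(a[q],80))
    print("tilt deg",np.degrees(np.polyfit(Z,A,1)[0]),s['force'],s['torque'],s["gripper_force"],s["clock"])
E
python3 -c "
from h import *
from cell import ctrl
plumb(ctrl)"
```

```text
85 69 a [-10.   2.   4.] b [-37.  25.]
100 110 a [-21.   4.   6.] b [-38.  26.]
115 123 a [-21.   7.   9.] b [-38.  26.]
130 127 a [-21.   9.  11.] b [-37.  25.]
145 134 a [-13.  12.  13.] b [-37.  26.]
160 137 a [-15.  14.  16.] b [-37.  27.]
175 138 a [-16.  16.  18.] b [-37.  27.]
tilt deg 9.018428196129085 [-0.52608731  0.31778254 -3.15946574] [-0.10853976 -0.24455768 -0.00125681] 13.888002187013626 11.175
```

step_arm:
  plan:
    - {"dx": 0,"dy": 0,"dz": 0,"ax": 0,"ay": 0,"az": 0,"gripper": 0.355}
    - {"dx": 0,"dy": 0,"dz": 0,"ax": 0,"ay": 0,"az": 0,"gripper": 0.34}
    - {"dx": 0,"dy": 0,"dz": 0,"ax": 0,"ay": 0,"az": 0,"gripper": 0}
    - {"dx": 0,"dy": 0,"dz": 0,"ax": 0,"ay": 0,"az": 0,"gripper": 0}
    - {"dx": 0,"dy": 0,"dz": 0,"ax": 0,"ay": 0,"az": 0,"gripper": 0}
    - {"dx": 0,"dy": 0,"dz": 0,"ax": 0,"ay": 0.02,"az": 0,"gripper": 0}
    - {"dx": 0,"dy": 0,"dz": 0,"ax": 0,"ay": 0.04,"az": 0,"gripper": 0}
    - {"dx": 0,"dy": 0,"dz": 0,"ax": 0,"ay": 0.02,"az": 0,"gripper": 0}
    - {"dx": 0,"dy": 0,"dz": 0,"ax": 0,"ay": 0,"az": 0,"gripper": 0}

```text
clock: 12.35
eef_pos: [581.1, -158.2, 248.6]
tool_rot: [-3.141, 0.001, -0.415]
force: [-0.7, 0.9, -2.3]
width: 29.4
gripper_force: 59.5
```

```bash
python3 -c "
from h import *
from cell import ctrl
plumb(ctrl)
for n in('top','scene','wrist'):
    im=wrist(ctrl)[1] if n=='wrist' else ctrl.get_image(n)
    C=cloud(im);hsv=cv2.cvtColor(im['color'],cv2.COLOR_RGB2HSV)
    z=C[...,2]
    # pad: dark pixels near free bay
    m=((hsv[...,2]<75)&(im['range_z']>0)&(abs(C[...,0]-653)<60)&(abs(C[...,1]-71)<70)&(z>5)&(z<30)).astype(np.uint8)
    k,l,st,ce=cv2.connectedComponentsWithStats(m)
    if k<2: print(n,'none');continue
    i=1+np.argmax(st[1:,4]);P=onz(im,np.argwhere(l==i)[:,::-1],17)
    print(n,st[i],rect(P))
    m=(im['range_z']>0)&(z>100)&(z<118)&(C[...,0]>690)&(C[...,0]<740)&(C[...,1]>-20)&(C[...,1]<305)
    if m.sum()>50: q=C[m];print(' panel',rect(q))
"
```

```text
85 79 a [-3. 15. 17.] b [-38.  27.]
100 121 a [-10.  17.  19.] b [-37.  26.]
115 143 a [-12.  18.  20.] b [-37.  26.]
130 137 a [-12.  19.  20.] b [-38.  26.]
145 151 a [-3. 20. 22.] b [-37.  27.]
160 150 a [-3. 21. 23.] b [-37.  26.]
175 157 a [-4. 22. 23.] b [-37.  27.]
tilt deg 4.204317504535345 [-0.73600838  0.88996757 -2.29993277] [ 0.06615913  0.02138742 -0.03957244] 59.457451701164246 12.35
top [196 154  30  24 276] (array([672.9,  95.4]), array([ 57.3, 119. ]), 41.77)
 panel (array([709.4, 149.1]), array([ 19.2, 290.6]), 3.75)
scene [348 222  45  39 812] (array([654.1,  69.5]), array([ 77.9, 108. ]), 4.73)
 panel (array([711.7, 147.5]), array([ 15.3, 292. ]), 4.45)
wrist [ 31 155 109  59 453] (array([652.8,  73.2]), array([ 78.4, 110.1]), 4.19)
 panel (array([718.9,  35.2]), array([16.7, 61.6]), 4.09)
```

step_arm:
  plan:
    - {"dx": 0,"dy": 0,"dz": 0,"ax": 0,"ay": 0,"az": -0.04,"gripper": 0}
    - {"dx": 0,"dy": 0,"dz": 0,"ax": 0,"ay": 0,"az": -0.08,"gripper": 0}
    - {"dx": 0,"dy": 0,"dz": 0,"ax": 0,"ay": 0,"az": -0.08,"gripper": 0}
    - {"dx": 0,"dy": 0,"dz": 0,"ax": 0,"ay": 0,"az": -0.075,"gripper": 0}
    - {"dx": 0,"dy": 0,"dz": 0,"ax": 0,"ay": 0,"az": -0.039,"gripper": 0}
    - {"dx": 0.015,"dy": -0.037,"dz": 0,"ax": 0,"ay": 0,"az": 0,"gripper": 0}
    - {"dx": 0.036,"dy": -0.089,"dz": 0,"ax": 0,"ay": 0,"az": 0,"gripper": 0}
    - {"dx": 0.048,"dy": -0.119,"dz": 0,"ax": 0,"ay": 0,"az": 0,"gripper": 0}
    - {"dx": 0.051,"dy": -0.127,"dz": 0,"ax": 0,"ay": 0,"az": 0,"gripper": 0}
    - {"dx": 0.051,"dy": -0.127,"dz": 0,"ax": 0,"ay": 0,"az": 0,"gripper": 0}
    - {"dx": 0.048,"dy": -0.119,"dz": 0,"ax": 0,"ay": 0,"az": 0,"gripper": 0}
    - {"dx": 0.036,"dy": -0.089,"dz": 0,"ax": 0,"ay": 0,"az": 0,"gripper": 0}
    - {"dx": 0.016,"dy": -0.037,"dz": 0,"ax": 0,"ay": 0,"az": 0,"gripper": 0}
    - {"dx": 0,"dy": 0,"dz": 0,"ax": 0,"ay": 0.022,"az": 0,"gripper": 0}
    - {"dx": 0,"dy": 0,"dz": 0,"ax": 0,"ay": 0.018,"az": 0,"gripper": 0}
    - {"dx": 0,"dy": 0,"dz": 0,"ax": 0,"ay": 0,"az": 0,"gripper": 0}
    - {"dx": 0,"dy": 0,"dz": 0,"ax": 0,"ay": 0,"az": 0,"gripper": 0}

```text
clock: 14.68
eef_pos: [654.2, 70.5, 248.4]
tool_rot: [3.141, -0.062, 0.077]
force: [0.6, 0.5, -3.1]
width: 30.1
gripper_force: 59.7
```

```bash
python3 -c "
from h import *
from cell import ctrl
plumb(ctrl)
im,C=scene(ctrl,'pics/s5.png',box=(320,100,470,250));print(ctrl.read_state()['tool_rot'])
"
```

```text
85 67 a [-15.  16.  25.] b [-38.  17.]
100 168 a [-13.  24.  59.] b [-39.  26.]
115 135 a [-15.  21.  25.] b [-39.  18.]
130 140 a [-15.  19.  25.] b [-39.  22.]
145 140 a [-15.  19.  25.] b [-38.  16.]
160 152 a [-15.  21.  26.] b [-39.  22.]
175 150 a [-15.  20.  25.] b [-39.  21.]
tilt deg -8.936187142825371 [ 0.59214246  0.5154391  -3.07419667] [-0.03931142  0.15620877  0.02124411] 59.672951102256775 14.675
[ 3.14145038 -0.06269229  0.07761281]
```

View pics/s5.png

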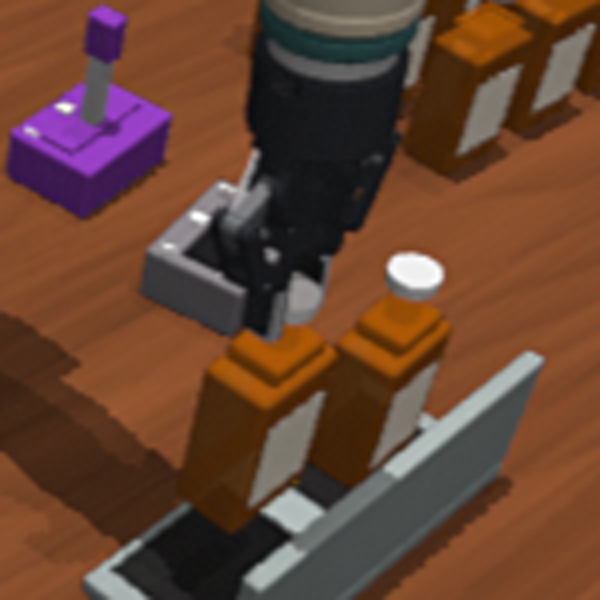

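The crop shows the flask plumb over the free pad, square to the panel and beside the reference bottle. I'll lower it.

step_arm:
  plan:
    - {"dx": -0.002,"dy": 0,"dz": 0.03,"ax": 0,"ay": 0,"az": 0,"gripper": 0}
    - {"dx": -0.003,"dy": 0,"dz": 0.05,"ax": 0,"ay": 0,"az": 0,"gripper": 0}
    - {"dx": -0.003,"dy": 0,"dz": 0.05,"ax": 0,"ay": 0,"az": 0,"gripper": 0}
    - {"dx": -0.003,"dy": 0,"dz": 0.05,"ax": 0,"ay": 0,"az": 0,"gripper": 0}
    - {"dx": -0.002,"dy": 0,"dz": 0.03,"ax": 0,"ay": 0,"az": 0,"gripper": 0}
    - {"dx": -0.001,"dy": 0,"dz": 0.01,"ax": 0,"ay": 0,"az": 0,"gripper": 0}
    - {"dx": 0,"dy": 0,"dz": 0,"ax": 0,"ay": 0,"az": 0,"gripper": 0}
    - {"dx": 0,"dy": 0,"dz": 0,"ax": 0,"ay": 0,"az": 0,"gripper": 0}

```text
clock: 15.78
eef_pos: [654.6, 71.1, 182.9]
tool_rot: [-3.142, -0.064, 0.078]
force: [0.5, 0.1, -3.2]
width: 29.8
gripper_force: 59.7
```

```bash
python3 -c "
from h import *
from cell import ctrl
plumb(ctrl)
"
```

```text
85 50 a [-16.  13.  24.] b [-39.   3.]
100 109 a [-15.  17.  25.] b [-39.  20.]
115 113 a [-13.  23.  26.] b [-39.  19.]
130 123 a [-15.  19.  26.] b [-39.  19.]
145 119 a [-16.  17.  26.] b [-38.  19.]
160 174 a [-13.  24.  59.] b [-39.  26.]
175 139 a [-15.  23.  58.] b [-39.  19.]
tilt deg 9.99384403035858 [ 0.47962953  0.14661163 -3.2387213 ] [0.0131296  0.08207687 0.00427269] 59.692166447639465 15.775
```

Next come 1.2 mm steps until it touches the pad.

step_arm:
  plan:
    - {"dx": 0,"dy": 0,"dz": 0.006,"ax": 0,"ay": 0,"az": 0,"gripper": 0}
    - {"dx": 0,"dy": 0,"dz": 0.005,"ax": 0,"ay": 0,"az": 0,"gripper": 0}
    - {"dx": -0.001,"dy": 0,"dz": 0.004,"ax": 0,"ay": 0,"az": 0,"gripper": 0}
    - {"dx": 0,"dy": 0,"dz": 0.003,"ax": 0,"ay": 0,"az": 0,"gripper": 0}
    - {"dx": 0,"dy": 0,"dz": 0,"ax": 0,"ay": 0,"az": 0,"gripper": 0}

```text
clock: 16.45
eef_pos: [654.1, 71.0, 176.7]
tool_rot: [-3.142, -0.063, 0.078]
force: [-0.7, -0.5, -3.2]
width: 29.7
gripper_force: 59.7
```

step_arm:
  plan:
    - {"dx": 0,"dy": 0,"dz": 0.003,"ax": 0,"ay": 0,"az": 0,"gripper": 0}
    - {"dx": 0,"dy": 0,"dz": 0.002,"ax": 0,"ay": 0,"az": 0,"gripper": 0}
    - {"dx": 0,"dy": 0,"dz": 0,"ax": 0,"ay": 0,"az": 0,"gripper": 0}

```text
clock: 16.82
eef_pos: [655.0, 71.1, 176.4]
tool_rot: [-3.141, -0.065, 0.078]
force: [-1.9, -1.4, 6.5]
width: 29.5
gripper_force: 60.2
```

step_arm:
  plan:
    - {"dx": 0,"dy": 0,"dz": -0.001,"ax": 0,"ay": 0,"az": 0,"gripper": 0.35}
    - {"dx": 0,"dy": 0,"dz": 0,"ax": 0,"ay": 0,"az": 0,"gripper": 0.36}
    - {"dx": 0,"dy": 0,"dz": 0,"ax": 0,"ay": 0,"az": 0,"gripper": 0.367}
    - {"dx": 0,"dy": 0,"dz": 0,"ax": 0,"ay": 0,"az": 0,"gripper": 0.38}
    - {"dx": 0,"dy": 0,"dz": 0,"ax": 0,"ay": 0,"az": 0,"gripper": 0.4}
    - {"dx": 0,"dy": 0,"dz": 0,"ax": 0,"ay": 0,"az": 0,"gripper": 0.5}
    - {"dx": 0,"dy": 0,"dz": 0,"ax": 0,"ay": 0,"az": 0,"gripper": 0.65}
    - {"dx": 0,"dy": 0,"dz": 0,"ax": 0,"ay": 0,"az": 0,"gripper": 0.65}

```text
clock: 17.82
eef_pos: [654.2, 71.0, 175.5]
tool_rot: [3.142, -0.063, 0.078]
force: [-0.2, -0.0, 0.5]
width: 55.4
gripper_force: 0.0
```

step_arm:
  plan:
    - {"dx": 0.002,"dy": 0,"dz": -0.04,"ax": 0,"ay": 0,"az": 0,"gripper": 0.65}
    - {"dx": 0.004,"dy": 0,"dz": -0.07,"ax": 0,"ay": 0,"az": 0,"gripper": 0.65}
    - {"dx": 0.006,"dy": 0,"dz": -0.1,"ax": 0,"ay": 0,"az": 0,"gripper": 0.65}
    - {"dx": 0,"dy": 0,"dz": -0.1,"ax": 0,"ay": 0,"az": 0,"gripper": 0.65}
    - {"dx": 0,"dy": 0,"dz": -0.08,"ax": 0,"ay": 0,"az": 0,"gripper": 0.7}
    - {"dx": 0,"dy": 0,"dz": 0,"ax": 0,"ay": -0.04,"az": 0,"gripper": 0.7}
    - {"dx": -0.04,"dy": -0.06,"dz": 0,"ax": 0,"ay": 0,"az": 0,"gripper": 0.7}
    - {"dx": -0.07,"dy": -0.1,"dz": 0,"ax": 0,"ay": 0,"az": 0,"gripper": 0.7}
    - {"dx": -0.08,"dy": -0.12,"dz": 0,"ax": 0,"ay": 0,"az": 0,"gripper": 0.7}
    - {"dx": -0.08,"dy": -0.12,"dz": 0,"ax": 0,"ay": 0,"az": 0,"gripper": 0.7}
    - {"dx": -0.08,"dy": -0.12,"dz": 0,"ax": 0,"ay": 0,"az": 0,"gripper": 0.7}
    - {"dx": -0.08,"dy": -0.12,"dz": 0,"ax": 0,"ay": 0,"az": 0,"gripper": 0.7}
    - {"dx": -0.08,"dy": -0.12,"dz": 0,"ax": 0,"ay": 0,"az": 0,"gripper": 0.7}
    - {"dx": -0.07,"dy": -0.1,"dz": 0,"ax": 0,"ay": 0,"az": 0,"gripper": 0.7}
    - {"dx": -0.038,"dy": -0.063,"dz": 0,"ax": 0,"ay": 0,"az": 0,"gripper": 0.7}
    - {"dx": 0,"dy": 0,"dz": 0,"ax": 0,"ay": 0,"az": -0.11,"gripper": 0.7}
    - {"dx": 0,"dy": 0,"dz": 0,"ax": 0,"ay": 0,"az": 0,"gripper": 0.7}
    - {"dx": 0,"dy": 0,"dz": 0,"ax": 0,"ay": 0,"az": 0,"gripper": 0.7}

```text
clock: 20.08
eef_pos: [443.6, 332.1, 292.8]
tool_rot: [-3.141, -0.0, 0.248]
force: [0.6, -0.5, 0.5]
width: 59.8
gripper_force: 0.0
```

```bash
cat >>h.py <<'E'
def lever(C,im,c=(451.4,290.),yaw=np.radians(14.4),mask=None):
    ex=np.array([np.cos(yaw),np.sin(yaw)]);ey=np.array([-ex[1],ex[0]])
    a=(C[...,:2]-c)@ex;b=(C[...,:2]-c)@ey
    m=(im["range_z"]>0)&(abs(a)<16)&(abs(b)<100)&(C[...,2]>65)&(C[...,2]<150)
    if mask is not None: m&=mask
    return a[m],b[m],C[m][:,2]
E
python3 - <<'E'
from h import *
from cell import ctrl
for n in("wrist","scene","top"):
    if n=="wrist": s,im=wrist(ctrl);print(s["clock"],s["eef_pos"],s["tool_rot"],s["width"]);cv2.imwrite("pics/w6.png",im["color"][:,:,::-1])
    else: im=ctrl.get_image(n);cv2.imwrite(f"pics/{n}6.png",im["color"][:,:,::-1])
    C=cloud(im);z=C[...,2];m=(im["range_z"]>0)&(np.hypot(C[...,0]-451,C[...,1]-290)<85)&(z>38)&(z<52)
    print(n,m.sum(),rect(C[m]) if m.sum()>20 else '')
    hsv=cv2.cvtColor(im["color"],cv2.COLOR_RGB2HSV)
    a,b,z=lever(C,im)
    if len(a)>20:
        for lo in range(65,150,10):
            q=(z>lo)&(z<lo+10)
            if q.sum()>3: print(lo,q.sum(),np.round(np.percentile(b[q],[5,50,95]),1),np.round(np.percentile(a[q],[5,95]),1))
    # bottle
    r=(im["range_z"]>0)&(abs(C[...,0]-654)<60)&(abs(C[...,1]-71)<65)&(C[...,2]>125)&(C[...,2]<185)
    w=r&(hsv[...,1]<60)&(hsv[...,2]>120)
    r=(im["range_z"]>0)&(abs(C[...,0]-654)<48)&(abs(C[...,1]-71)<65)&(C[...,2]>30)&(C[...,2]<135)
    print("bottle body",rect(C[r]) if r.sum()>20 else '',"cap",rect(C[w]) if w.sum()>5 else '', np.median(C[w],0) if w.sum() else '')
E
```

```text
20.075 [443.6088482  332.11640169 292.78516708] [-3.14146107e+00 -1.29966147e-04  2.48105004e-01] 59.839889588148964
wrist 4486 (array([450.9, 291.6]), array([ 80. , 109.3]), 14.18)
65 75 [11.5 15.4 27.1] [-5.8  6.9]
75 72 [16.9 20.7 28.8] [-6.5  6.8]
85 61 [22.2 25.8 28.2] [-6.2  6.8]
95 54 [28.2 30.5 44.9] [-6.  12.9]
105 149 [31.8 35.2 48.6] [-10.1  12.9]
115 166 [37.3 41.4 56.5] [-10.1  12.9]
125 488 [44.4 52.3 61.2] [-10.7  12.1]
bottle body (array([640. ,  82.5]), array([77.7, 37.1]), 59.5) cap  
scene 623 (array([451.4, 286.9]), array([ 80.9, 115.7]), 14.25)
65 24 [ 8.1 14.1 26.2] [-6.7  6.5]
75 23 [13.7 17.9 31.9] [-7.9  6.2]
85 26 [18.6 25.1 36.7] [-6.9  6.2]
95 29 [24.4 29.9 40.2] [-10.4  11. ]
105 40 [28.2 35.1 43.9] [-12.2  10.8]
115 42 [33.4 39.8 53.7] [-12.2  11.9]
125 27 [39.7 45.8 49.8] [-12.4  10.3]
bottle body (array([656.6,  67.1]), array([47.8, 72.9]), 4.96) cap (array([655.5,  68.9]), array([31.3, 32.3]), 3.82) [656.74166999  67.51420749 175.75883108]
top 760 (array([451.7, 291.4]), array([ 81.6, 109.8]), 13.95)
65 19 [ 8.  13.3 25.7] [-6.1  5.6]
75 17 [13.8 18.4 32.1] [-6.1  7.9]
85 18 [19.1 23.3 29.7] [-5.9  6.8]
95 15 [24.5 28.9 33.7] [-8.5  3.5]
105 25 [31.5 34.1 43.2] [-11.4  11. ]
115 39 [35.3 41.4 62.1] [-11.9  11.8]
125 51 [42.6 50.8 60.9] [-10.7  12.5]
135 8 [46.1 48.9 52. ] [-5.7 11.6]
bottle body (array([660.9,  88.3]), array([111.8,  61.3]), 76.52) cap (array([661.4,  73.7]), array([44.8, 31. ]), 27.14) [655.10979765  70.26396518 178.13856412]
```

View pics/w6.png

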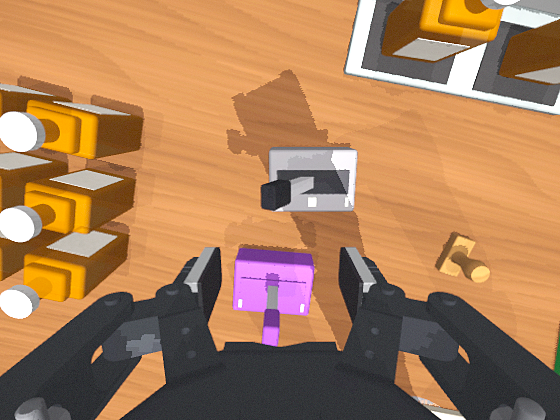

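View pics/scene6.png

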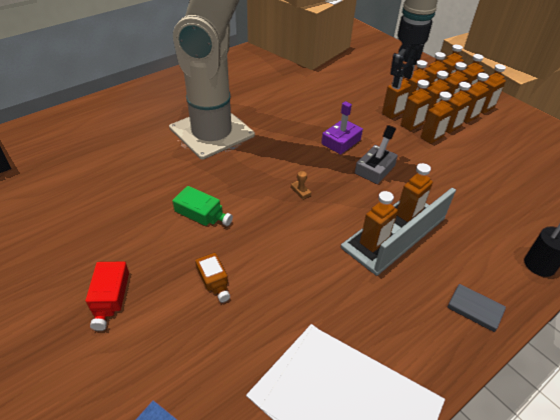

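The flask stands plumb on the right pad, at (380,225) in the scene view, square to the panel. The wrist view shows the lever grip at (275,195) between the finger lines, with the left finger clear of it. I'll descend straddling the lever, then push slowly.

step_arm:
  plan:
    - {"dx": -0.009,"dy": 0,"dz": 0.08,"ax": 0,"ay": 0,"az": 0,"gripper": 0.7}
    - {"dx": 0,"dy": 0,"dz": 0.14,"ax": 0,"ay": 0,"az": 0,"gripper": 0.7}
    - {"dx": 0,"dy": 0,"dz": 0.14,"ax": 0,"ay": 0,"az": 0,"gripper": 0.7}
    - {"dx": 0,"dy": 0,"dz": 0.12,"ax": 0,"ay": 0,"az": 0,"gripper": 0.7}
    - {"dx": 0,"dy": 0,"dz": 0.06,"ax": 0,"ay": 0,"az": 0,"gripper": 0.7}
    - {"dx": 0,"dy": 0,"dz": 0.029,"ax": 0,"ay": 0,"az": 0,"gripper": 0.7}
    - {"dx": 0,"dy": 0,"dz": 0,"ax": 0,"ay": 0,"az": 0,"gripper": 0.7}
    - {"dx": 0,"dy": 0.02,"dz": 0,"ax": 0,"ay": 0,"az": 0,"gripper": 0.7}
    - {"dx": 0,"dy": 0.035,"dz": 0,"ax": 0,"ay": 0,"az": 0,"gripper": 0.7}
    - {"dx": 0,"dy": 0.035,"dz": 0,"ax": 0,"ay": 0,"az": 0,"gripper": 0.7}
    - {"dx": 0,"dy": 0.035,"dz": 0,"ax": 0,"ay": 0,"az": 0,"gripper": 0.7}
    - {"dx": 0,"dy": 0.03,"dz": 0,"ax": 0,"ay": 0,"az": 0,"gripper": 0.7}
    - {"dx": 0,"dy": 0.02,"dz": 0,"ax": 0,"ay": 0,"az": 0,"gripper": 0.7}
    - {"dx": 0,"dy": 0.012,"dz": 0,"ax": 0,"ay": 0,"az": 0,"gripper": 0.7}
    - {"dx": 0,"dy": 0.007,"dz": 0,"ax": 0,"ay": 0,"az": 0,"gripper": 0.7}
    - {"dx": 0,"dy": 0,"dz": 0,"ax": 0,"ay": 0,"az": 0,"gripper": 0.7}

```text
clock: 22.22
eef_pos: [455.8, 274.9, 121.8]
tool_rot: [3.141, 0.0, 0.251]
force: [-1.0, 0.1, -0.1]
width: 59.3
gripper_force: 0.0
```

```bash
cat >>h.py <<'E'
def lev2(ctrl):
    s=ctrl.read_state();c=np.array([450.9,291.5]);yaw=.247
    ex=np.array([np.cos(yaw),np.sin(yaw)]);ey=np.array([-ex[1],ex[0]]);d=s["eef_pos"][:2]-c
    print("clock",s["clock"],"TCP box x,y",d@ex,d@ey,"z",s["eef_pos"][2],"F",np.round(s["force"],1),"yaw",s["tool_rot"][2])
    for n in("wrist","top","scene"):
        im=wrist(ctrl)[1] if n=="wrist" else ctrl.get_image(n)
        C=cloud(im);cc=c+(np.array([0,-3.5]) if n=="scene" else 0)
        a=(C[...,:2]-cc)@ex;b=(C[...,:2]-cc)@ey;z=C[...,2]
        ok=(im["range_z"]>0)&(abs(a)<14)&(abs(b)<80)&(z>55)&(z<150);out=[]
        v=im["color"].max(2)
        for lo in range(55,150,15):
            q=ok&(z>=lo)&(z<lo+15)
            if q.sum()>3: out.append((lo,int(q.sum()),*np.round(np.percentile(b[q],[3,50,97])).astype(int).tolist()))
        print(n,out)
E
python3 -c "
from h import *
from cell import ctrl
lev2(ctrl)"
```

```text
clock 22.225 TCP box x,y 0.6553418244645751 -17.250993933959432 z 121.75494135097478 F [-1.   0.1 -0.1] yaw 0.25099911345691694
wrist [(55, 213, -6, -1, 8), (70, 265, -5, 0, 8), (85, 250, -5, 1, 9), (100, 531, -56, -6, 22), (115, 1858, -59, -5, 25), (130, 4915, -52, 1, 18), (145, 437, -67, 1, 33)]
top [(55, 9, -4, -3, 20), (70, 11, -8, -6, 5), (85, 11, -7, -5, 2), (100, 8, -53, -6, 11), (115, 24, -59, -7, 15), (130, 17, -59, -3, 14)]
scene [(55, 26, -10, -4, 5), (70, 24, -6, -3, 9), (85, 28, -7, -3, 9), (100, 42, -59, -5, 8), (115, 73, -61, -49, 17), (130, 65, -62, -2, 17), (145, 14, -59, 16, 20)]
```

```bash
cat >>h.py <<'E'
def fine(ctrl):
    s,im=wrist(ctrl);C=cloud(im);c=np.array([450.9,291.5]);yaw=.247
    ex=np.array([np.cos(yaw),np.sin(yaw)]);ey=np.array([-ex[1],ex[0]])
    a=(C[...,:2]-c)@ex;b=(C[...,:2]-c)@ey;z=C[...,2];ok=im["range_z"]>0
    q=ok&(abs(a)<14)&(z>132)&(z<150)
    print("top hist b",[(int(l),int((q&(b>=l)&(b<l+2)).sum()),round(float(np.median(z[q&(b>=l)&(b<l+2)])),1)) for l in range(-60,64,2) if (q&(b>=l)&(b<l+2)).sum()>8])
    for lo in range(50,106,8):
        g=ok&(abs(a)<5)&(abs(b)<45)&(z>=lo)&(z<lo+8)
        if g.sum()>8: print(lo,np.round(np.percentile(b[g],[3,50,97]),1),end=" ")
    q=ok&(abs(a)<10)&(z>128)&(abs(b)<60)
    print()
E
python3 -c "
from h import *
from cell import ctrl
fine(ctrl)"
```

```text
top hist b [(-60, 51, 136.3), (-58, 31, 135.0), (-56, 16, 148.3), (-54, 94, 141.8), (-52, 138, 142.3), (-50, 205, 143.2), (-48, 434, 138.4), (-6, 436, 141.5), (-4, 370, 143.6), (-2, 361, 143.8), (0, 362, 143.7), (2, 359, 143.6), (4, 354, 143.6), (6, 360, 143.6), (8, 334, 143.5), (10, 233, 142.9), (12, 260, 141.6), (14, 191, 142.8), (16, 133, 141.8), (18, 79, 141.7), (20, 16, 147.8), (22, 39, 134.5), (24, 47, 135.8), (28, 25, 148.8), (30, 17, 148.9), (32, 15, 149.3)]
50 [-39.1  -6.1  43.4] 58 [-5.9 -5.8 -5.7] 66 [-5.7 -5.6 -5.5] 74 [-5.5 -5.4 -5.3] 82 [-5.3 -5.2 -5. ]
```

The lever is at about -0.025 rad, so I'll push 2.1 mm further, back off, and let it rest.

step_arm:
  plan:
    - {"dx": 0,"dy": 0.004,"dz": 0,"ax": 0,"ay": 0,"az": 0,"gripper": 0.7}
    - {"dx": 0,"dy": 0.003,"dz": 0,"ax": 0,"ay": 0,"az": 0,"gripper": 0.7}
    - {"dx": 0,"dy": 0,"dz": 0,"ax": 0,"ay": 0,"az": 0,"gripper": 0.7}
    - {"dx": 0,"dy": -0.02,"dz": 0,"ax": 0,"ay": 0,"az": 0,"gripper": 0.7}
    - {"dx": 0,"dy": 0,"dz": 0,"ax": 0,"ay": 0,"az": 0,"gripper": 0.7}

```text
clock: 23.05
eef_pos: [454.8, 279.7, 121.9]
tool_rot: [-3.141, -0.0, 0.252]
force: [0.1, 0.1, -0.1]
width: 59.1
gripper_force: 0.0
```

```bash
python3 -c "
from h import *
from cell import ctrl
fine(ctrl);lev2(ctrl)"
```

```text
top hist b [(-60, 20, 148.3), (-56, 47, 136.1), (-54, 35, 135.2), (-52, 12, 144.9), (-50, 62, 141.0), (-48, 122, 142.5), (-46, 170, 143.2), (-44, 524, 139.2), (-8, 275, 141.6), (-6, 350, 143.5), (-4, 361, 143.8), (-2, 361, 143.7), (0, 362, 143.7), (2, 365, 143.7), (4, 361, 143.6), (6, 348, 143.6), (8, 308, 143.1), (10, 56, 142.0), (16, 400, 138.0), (18, 208, 143.3), (20, 144, 142.8), (22, 105, 140.6), (24, 25, 146.4), (26, 32, 135.7), (28, 48, 136.6), (30, 17, 136.4), (32, 16, 148.6), (34, 16, 148.4), (36, 13, 149.2)]
50 [-36.8  13.8  40.8] 58 [-6.2 -6.2 -6.1] 74 [-6. -6. -6.] 
clock 23.1 TCP box x,y 0.8594932456448723 -12.78761820705567 z 121.86841710326213 F [-0.   0.4  0.7] yaw 0.2515100649708315
wrist [(55, 187, -6, 0, 7), (70, 229, -6, 0, 8), (85, 215, -6, 1, 8), (100, 592, -49, -1, 24), (115, 2113, -55, 0, 29), (130, 5134, -48, 1, 22), (145, 421, -63, 2, 37)]
top [(55, 13, -22, -1, 31), (70, 10, -8, -5, 4), (85, 9, -8, -7, -5), (100, 10, -50, -8, 12), (115, 28, -56, -7, 20), (130, 24, -55, -7, 8)]
scene [(55, 26, -8, -3, 7), (70, 23, -8, -4, 8), (85, 18, -7, -3, 8), (100, 48, -54, -6, 22), (115, 68, -57, -25, 22), (130, 81, -57, -5, 25), (145, 10, -64, 20, 30)]
```

Upright to within about 0.01 rad with the fingers off. I'll rest about 1.4 s, then push right.

step_arm:
  plan:
    - {"dx": 0,"dy": 0,"dz": 0,"ax": 0,"ay": 0,"az": 0,"gripper": 0.7}
    - {"dx": 0,"dy": 0,"dz": 0,"ax": 0,"ay": 0,"az": 0,"gripper": 0.7}
    - {"dx": 0,"dy": 0,"dz": 0,"ax": 0,"ay": 0,"az": 0,"gripper": 0.7}
    - {"dx": 0,"dy": 0,"dz": 0,"ax": 0,"ay": 0,"az": 0,"gripper": 0.7}
    - {"dx": 0,"dy": 0,"dz": 0,"ax": 0,"ay": 0,"az": 0,"gripper": 0.7}
    - {"dx": 0,"dy": 0,"dz": 0,"ax": 0,"ay": 0,"az": 0,"gripper": 0.7}
    - {"dx": 0,"dy": 0,"dz": 0,"ax": 0,"ay": 0,"az": 0,"gripper": 0.7}
    - {"dx": 0,"dy": 0,"dz": 0,"ax": 0,"ay": 0,"az": 0,"gripper": 0.7}
    - {"dx": 0,"dy": 0,"dz": 0,"ax": 0,"ay": 0,"az": 0,"gripper": 0.7}
    - {"dx": 0,"dy": 0,"dz": 0,"ax": 0,"ay": 0,"az": 0,"gripper": 0.7}
    - {"dx": 0,"dy": 0,"dz": 0,"ax": 0,"ay": 0,"az": 0,"gripper": 0.7}
    - {"dx": 0,"dy": 0.02,"dz": 0,"ax": 0,"ay": 0,"az": 0,"gripper": 0.7}
    - {"dx": 0,"dy": 0.03,"dz": 0,"ax": 0,"ay": 0,"az": 0,"gripper": 0.7}
    - {"dx": 0,"dy": 0.03,"dz": 0,"ax": 0,"ay": 0,"az": 0,"gripper": 0.7}
    - {"dx": 0,"dy": 0.03,"dz": 0,"ax": 0,"ay": 0,"az": 0,"gripper": 0.7}
    - {"dx": 0,"dy": 0.025,"dz": 0,"ax": 0,"ay": 0,"az": 0,"gripper": 0.7}
    - {"dx": 0,"dy": 0.015,"dz": 0,"ax": 0,"ay": 0,"az": 0,"gripper": 0.7}
    - {"dx": 0,"dy": 0,"dz": 0,"ax": 0,"ay": 0,"az": 0,"gripper": 0.7}

```text
clock: 25.5
eef_pos: [466.3, 234.6, 121.9]
tool_rot: [3.141, 0.0, 0.25]
force: [-0.7, 0.8, -0.0]
width: 59.8
gripper_force: 0.0
```

```bash
python3 -c "
from h import *
from cell import ctrl
lev2(ctrl)"
```

```text
clock 25.5 TCP box x,y 1.0344589017764338 -58.91540662406497 z 121.94145233052205 F [-0.7  0.8 -0. ] yaw 0.2500742348465439
wrist [(55, 326, -24, -10, -3), (70, 361, -32, -20, -12), (85, 156, -43, -26, -21), (100, 957, -49, -33, -24), (115, 2757, -59, -42, -18), (130, 2079, -52, -44, -19), (145, 190, -27, -20, -8)]
top [(55, 12, -25, -7, -3), (70, 6, -22, -16, -11), (85, 4, -32, -23, -18), (100, 12, -43, -32, -24), (115, 25, -59, -46, -20), (130, 13, -58, -50, -31)]
scene [(55, 18, -27, -21, -11), (70, 19, -35, -29, -12), (85, 12, -47, -44, -36), (100, 22, -52, -47, -23), (115, 68, -59, -47, -24), (130, 35, -52, -28, -22), (145, 10, -28, -23, -5)]
```

Now I'll nudge it further until the stop shows in the force.

step_arm:
  plan:
    - {"dx": 0,"dy": 0.01,"dz": 0,"ax": 0,"ay": 0,"az": 0,"gripper": 0.7}
    - {"dx": 0,"dy": 0.007,"dz": 0,"ax": 0,"ay": 0,"az": 0,"gripper": 0.7}
    - {"dx": 0,"dy": 0,"dz": 0,"ax": 0,"ay": 0,"az": 0,"gripper": 0.7}

```text
clock: 26.02
eef_pos: [467.3, 230.5, 121.9]
tool_rot: [-3.142, -0.0, 0.251]
force: [-0.3, 0.7, 0.1]
width: 60.0
gripper_force: 0.3
```

step_arm:
  plan:
    - {"dx": 0,"dy": 0.006,"dz": 0,"ax": 0,"ay": 0,"az": 0,"gripper": 0.7}
    - {"dx": 0,"dy": 0.004,"dz": 0,"ax": 0,"ay": 0,"az": 0,"gripper": 0.7}
    - {"dx": 0,"dy": 0,"dz": 0,"ax": 0,"ay": 0,"az": 0,"gripper": 0.7}

```text
clock: 26.4
eef_pos: [468.1, 227.5, 121.9]
tool_rot: [3.141, -0.0, 0.251]
force: [0.1, 0.7, 0.1]
width: 59.8
gripper_force: 0.4
```

```bash
python3 -c "
from h import *
from cell import ctrl
lev2(ctrl);s=ctrl.read_state();print(s['force'],s['width'],s['gripper_force'])"
```

```text
clock 26.4 TCP box x,y 1.0474047028449798 -66.3136678873777 z 121.91990655635773 F [0.1 0.7 0.1] yaw 0.250771718371239
wrist [(55, 373, -27, -13, -5), (70, 419, -36, -23, -15), (85, 165, -50, -31, -25), (100, 1107, -57, -40, -31), (115, 3542, -66, -53, -26), (130, 979, -37, -36, -25), (145, 188, -35, -28, -15)]
top [(55, 17, -32, -12, -3), (70, 10, -32, -20, -12), (85, 4, -47, -27, -24), (100, 10, -52, -40, -35), (115, 37, -65, -57, -32)]
scene [(55, 14, -29, -25, -10), (70, 16, -40, -33, -21), (85, 12, -53, -48, -39), (100, 28, -64, -54, -32), (115, 67, -66, -53, -30), (130, 28, -39, -34, -30), (145, 8, -35, -32, -26)]
[-0.17980006  1.16394538  0.49749542] 60.03485605703429 0.32500093753924375
```

step_arm:
  plan:
    - {"dx": 0,"dy": 0.004,"dz": 0,"ax": 0,"ay": 0,"az": 0,"gripper": 0.7}
    - {"dx": 0,"dy": 0.004,"dz": 0,"ax": 0,"ay": 0,"az": 0,"gripper": 0.7}
    - {"dx": 0,"dy": 0,"dz": 0,"ax": 0,"ay": 0,"az": 0,"gripper": 0.7}

```text
clock: 26.92
eef_pos: [468.4, 226.7, 122.0]
tool_rot: [-3.14, -0.0, 0.252]
force: [-0.8, 4.7, 0.7]
width: 59.7
gripper_force: 2.1
```

The stop is reached: the force rose to 4.7 N and the lever stopped moving. I'll back off and lift away.

step_arm:
  plan:
    - {"dx": 0,"dy": -0.01,"dz": 0,"ax": 0,"ay": 0,"az": 0,"gripper": 0.7}
    - {"dx": 0,"dy": -0.012,"dz": 0,"ax": 0,"ay": 0,"az": 0,"gripper": 0.7}
    - {"dx": 0,"dy": 0,"dz": -0.05,"ax": 0,"ay": 0,"az": 0,"gripper": 0.7}
    - {"dx": 0,"dy": 0,"dz": -0.1,"ax": 0,"ay": 0,"az": 0,"gripper": 0.7}
    - {"dx": 0,"dy": 0,"dz": -0.12,"ax": 0,"ay": 0,"az": 0,"gripper": 0.7}
    - {"dx": 0,"dy": 0,"dz": -0.12,"ax": 0,"ay": 0,"az": 0,"gripper": 0.7}
    - {"dx": 0,"dy": 0,"dz": -0.1,"ax": 0,"ay": 0,"az": 0,"gripper": 0.7}
    - {"dx": 0,"dy": 0,"dz": -0.05,"ax": 0,"ay": 0,"az": 0,"gripper": 0.7}
    - {"dx": 0,"dy": 0,"dz": 0,"ax": 0,"ay": 0,"az": 0,"gripper": 0.7}
    - {"dx": 0,"dy": 0,"dz": 0,"ax": 0,"ay": 0,"az": 0,"gripper": 0.7}

```text
clock: 28.18
eef_pos: [466.4, 231.2, 282.9]
tool_rot: [3.141, 0.002, 0.251]
force: [-0.5, -0.3, 0.4]
width: 59.8
gripper_force: 0.0
```

```bash
python3 -c "
from h import *
from cell import ctrl
lev2(ctrl)
im,C=scene(ctrl,'pics/s9.png',box=(290,90,480,280))
c=cv2.imread('pics/s9.png');cv2.imwrite('pics/s9.png',cv2.resize(c,(600,600)))
r=(im['range_z']>0)&(abs(C[...,0]-654)<48)&(abs(C[...,1]-69)<60)&(C[...,2]>30)&(C[...,2]<135)
print('bottle',rect(C[r]))
r=(im['range_z']>0)&(np.hypot(C[...,0]-391,C[...,1]-48)<60)&(C[...,2]>8)&(C[...,2]<100);print('stamp',rect(C[r]))
s,w=wrist(ctrl);D=cloud(w);e=np.array([np.cos(.247),np.sin(.247)]);d=D[...,:2]-[450.9,291.5];a=d@e;b=d@np.array([-e[1],e[0]]);z=D[...,2]
g=(w['range_z']>0)&(abs(a)<5)&(z>50)&(z<92)&(abs(b)<60)&(abs(b)>3)
for lo in range(52,92,8):
    q=g&(z>=lo)&(z<lo+8); print(lo,q.sum(),np.round(np.percentile(b[q],[5,50,95]),1) if q.sum()>3 else '')
"
```

```text
clock 28.175 TCP box x,y 0.2619734581426103 -62.210221053424206 z 282.882757122246 F [-0.5 -0.3  0.4] yaw 0.25087440469012234
wrist [(55, 116, -26, -11, -4), (70, 113, -31, -20, -15), (85, 110, -41, -30, -25), (100, 215, -53, -39, -35), (115, 642, -66, -55, -44)]
top [(55, 20, -20, -9, 22), (70, 16, -32, -20, -13), (85, 10, -31, -27, -23), (100, 19, -53, -40, -34), (115, 68, -66, -56, -43), (130, 6, -57, -54, -51)]
scene [(55, 15, -29, -21, -10), (70, 18, -40, -32, -21), (85, 10, -54, -50, -42), (100, 30, -64, -57, -41), (115, 60, -69, -60, -50)]
bottle (array([657.1,  66.6]), array([47.3, 72.3]), 3.75)
stamp (array([390.4,  47.5]), array([32.9, 62.4]), 84.01)
52 24 [-7.2 -5.6 -4. ]
60 27 [-11.8 -10.2  -7.7]
68 35 [-17.8 -15.8 -13.1]
76 35 [-23.2 -21.4 -18.6]
84 41 [-29.2 -26.8 -24.1]
```

View pics/s9.png

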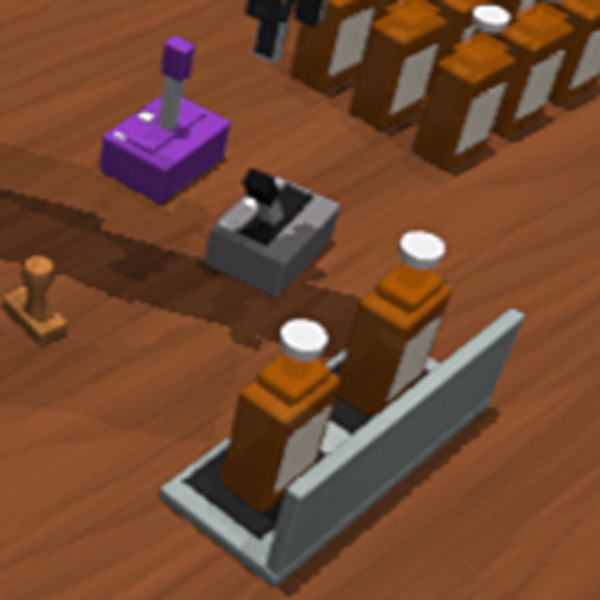

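The crop shows the flask upright on the right pad at (285,430), the lever leaning fully right at (262,190), and the stamp and the other bottles undisturbed. I'm handing the job in.

```bash
python3 -c "
from cell import ctrl
print(ctrl.finish_job())"
```

```text
the job is handed in; nothing more can be done
None
```

The job is handed in at about 28 s of the 61 s. The flask stands upright and square on the free pad. The lever was left off for over a second and now rests at its right stop, and I saw no sign that the stamp or other bottles moved. One caveat is the 60 N fixed grip, which let the flask tip about 7° just after lift-off before I levelled it.

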